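# Coolant on, amber blank held ready over the saw blade

## Task

First open the saw's coolant valve to half (45 degrees) and let go of its lever. Then take the amber blank by its wooden grip out of the basket, carry it over the splash guard and hold it centred and level about one centimetre above the stopped saw blade, its length in line with the blade; finish while still holding it there. The blank and the robot must not touch the saw or its guard, and the other things stay where they are.

Things in the scene. Friction and masses are not known exactly. Their poses are not given: they have to be found in the camera images.
- valve_lever (a joint): Lever of the coolant ball valve: its opening angle in rad. 0 = shut (lever across the copper pipe), 1.571 = fully open (lever along the pipe), growing counter-clockwise seen from above; half open is 0.785. Stiff (about 0.08 N m): it stays where it is left. It has stops at both ends.
- valve: The valve, fixed to the bench: a 110 x 50 mm dark foot plate, a horizontal copper pipe (18 mm across, brass nuts) along its own x and an upright brass body up to 40 mm. Origin: on the bench under the lever's axis, z up.
- lever_grip (a point): Point on the lever's vertical turning axis, 73 mm above the bench, at mid-height of the lever: a plain steel bar 74 mm long, 12 mm thick, 26 mm high (60 to 86 mm above the bench), pinched across its thickness from above. Its y axis runs along the bar (x across the thickness) and turns with it; the bar reaches 54 mm from the axis to -y and 20 mm to +y. Shut, the bar lies along the valve's own y.
- blank: The amber blank to carry, loose, about 80 g: an amber block 64 (x) x 26 (y) x 20 (z) mm with an upright wooden grip glued centrally on it, 44 (x) x 14 (y) mm, from 20 to 80 mm above the underside. Origin: centre of the amber's underside; z up, x along its length. Its two ends are alike.
- basket: Cream slotted basket, fixed, 150 (x) x 240 (y) x 30 mm high, walls and floor 4 mm; the blank stands in it. Origin: centre of its underside, on the bench.
- saw: Trim saw, fixed: steel deck 220 (x) x 180 (y) x 14 mm on the bench. A closed rectangular splash guard of clear plastic with an aluminium edge stands on it, 152 (x) x 112 (y) mm outside, 140 x 100 mm inside, walls 6 mm, top 80 mm above the bench. Origin: centre of the underside, below the blade's middle.
- blade_top (a point): Highest point of the stopped saw blade, in the middle of the guard, 32 mm above the bench (18 mm above the deck). The blade is an upright dark steel disc 2 mm thick and 100 mm across, rising through the deck's slot; its plane runs along this point's x axis, z up.
- lump_a: Rough amber lump, about 36 x 30 x 24 mm, loose in the basket; leave alone. Origin: centre of the underside.
- lump_b: Rough amber lump, about 32 x 27 x 22 mm, loose in the basket; leave alone. Origin: centre of the underside.
- beaker: White plastic beaker, 68 mm across, 75 mm high, loose on the bench; leave alone. Origin: centre of the underside.
- scraper: Flat white plastic scraper, about 50 x 185 x 5 mm, loose on the bench; leave alone. Origin: on the underside, near its middle.
There are look-alikes about, which are no part of the job. What is shaped like the valve but red or turquoise is not meant.

How it is judged:
On the way, in this order (a step that is already met when the one before it is completed fails the run):
1. The coolant valve is half open (45 degrees, within 8) and let go, the blank not yet taken away (value of joint valve_lever between 0.645 and 0.925 rad and contact force between each of the arm, the fingers and valve below 0.2 N and distance of blank from where it was at the start of the episode below 0.03 m), for 0.2 s.
2. The blank hangs from the gripper above the height of the guard's edge (contact force between the fingers and blank above 1 N and height (world z) of blank above 0.08 m), for 0.1 s.
At the end, for the whole second after the job is handed in: Blank held in the fingers, at rest, underside 4 to 18 mm above the blade top, centre within 10 mm of the blade middle seen from above, length within 8 degrees of the blade plane, upright within 7 degrees, not touching the saw; valve lever at 45 degrees within 8 (value of joint valve_lever between 0.645 and 0.925 rad and horizontal distance between blank and blade_top below 0.01 m and z of blank in the frame of blade_top between 0.004 and 0.018 m and angle between the x axis of blank and the x axis of blade_top, either way round below 0.14 rad and angle between blank's own z axis and vertical below 0.12 rad and linear speed of blank below 0.02 m/s and contact force between the fingers and blank above 1 N and contact force between blank and saw below 0.1 N); the arm keeps its last pose, push and grip.
It fails at once if The blank touches the saw or its guard (contact force between blank and saw above 0.5 N).
It fails at once if The robot touches the saw or its guard (contact force between any of the arm, the fingers and saw above 0.5 N).
It fails at once if An amber lump, the beaker or the scraper is displaced by more than 30 mm (distance of any of lump_a, lump_b, beaker, scraper from where it was at the start of the episode above 0.03 m).
It also fails if it takes over 61 s, if anything falls off the work surface, if the arm or the gripper's body presses on something with over 40 N, if the wrist force passes 120 N, or if a joint passes its speed limit or range.

## Robot

A 6-joint arm with a two-finger parallel gripper is mounted at the origin on the work surface. World frame = base frame: x ahead of the robot, y to its left, z up, the work surface at z = 0. Lengths are in m, angles in rad, forces in N, time in s.
With the tool pointing down it reaches from about 0.35 to 0.775 m from the base axis. Payload 7.3 kg.
Tool frame: the origin (TCP) lies midway between the tips of the shut fingers; the grasp point (between the pads) lies 19 mm behind it (robot.tcp_to_grasp is the distance from the TCP to the grasp point, in m); z points along the fingers, y is the line along which they close (so a half turn about z gives the same grasp; the last joint's range is limited). The gripper opens to 92 mm and grips with 3 to 60 N. Pads are 19 mm wide; open, the fingers measure 130 mm over their backs; the gripper's body (75 mm by 190 mm) begins 47 mm behind the grasp point.
Start: joints at [-1.27, 0.342, 1.524, -0, 1.275, -0.146], TCP at [0.227, -0.473, 0.227] pointing down, gripper open.
Joint ranges: [-2.53, 2.53], [-0.77, 2.02], [0.04, 2.7], [-1, 4.14], [0.28, 2.66], [-3.11, 3.11]. Speed limits (rad/s): [2.57, 2.57, 3.14, 3.14, 3.14, 3.14].

## Interface

Orientations are given as [roll, pitch, yaw] about the fixed x, y, z axes, in that order (R = Rz(yaw) Ry(pitch) Rx(roll)).
In Python, from cell import readout, cams, ticket, robot gives the robot as it stands. The module is installed in compiled form; this text tells all that it offers.
- The arm moves only by the tool jog_arm, never from a script. Its argument "plan" is a list of rows, each a list of 5 numbers: the shift along the world's x, y, z each as a share of 0.08 m, from -1 to 1, then the turn about the world's z as a share of 90 degrees, from -1 to 1, then the opening, from -1 (shut) to 1 (fully open). A call has 1 to 12 rows; each row is the pose to reach, as a shift and turn from the pose commanded when the call began; what a row does not reach only later rows make up. A row lasts 1/10 s, in which the tool goes at most 50 mm and 8.59 degrees, less where a joint would pass 70% of its speed; a pose out of reach is approached as far as the arm can. A call with a number of a shift or a turn outside -1 to 1 is refused whole. A call with a gripper value outside its range is refused whole. The fingers move at their own pace and stop on an object; "squeeze" is the grip in N (left out, the last holds). Time passes only in rows, so rows that repeat a pose let the fingers close. It gives the time, the measured TCP pose, the force, the opening and the grip force at its end, in the units of the state.
- readout.observe(): the state, without advancing time (a new reading comes with each control period).
- cams.read_camera(name): name is "side" or "top"; returns the picture (384x512x3 uint8, blue, green, red); there is no depth.
- cams.calibration(name): a dict with "K" (3x3 intrinsics, pixels), "world_from_camera" (4x4, takes a point from camera to world coordinates). Camera axes: x right, y down, z forward; pixel columns grow to the right and rows downward; lengths in m; the calibration is good to about 2 mm. A picture is of the moment at which its call begins. calibration takes no time and is no camera call.
- ticket.hand_in(): hands the job in; it is judged then, once.
The state is a dict: "time": time; "qpos": joint angles; "qvel": joint speeds; "joint_efforts": joint torques, N m; "tool_pos": TCP position; "tool_rot": TCP orientation; "contact_force": force on the tool from outside, world axes, zero at the start; "torque": the same for the moment, N m; "opening": finger opening in m; "grip_force": force on a finger pad.
Only numpy, scipy, OpenCV 4.12 (cv2) and the standard library are available. Lean on these libraries where they do the work, as an engineer would, in place of code of your own. Each camera call takes 0.05 s, during which the arm holds its last target. There are 200 camera calls.

## Working session

There is one attempt and no reset: what is moved stays moved. The work goes in short steps, Python scripts to look and compute and a tool call to move; the robot and the scene stay as the last step left them, time stands still between calls to the robot, and variables do not carry over. Pictures are saved under pics/ and viewed, at most 10 in all, crops included, and the job is handed in when it is done.

Besides the shell and the picture viewer there is one more tool, called after ">>>" as name([rows], argument=value, ...), one row to a line, values as JSON. jog_arm: Moves the arm, as the interface text tells. Shift numbers are shares of 0.08 m and turn numbers shares of 90 degrees, none past 1 either way. Its arguments: {"type":"object","properties":{"plan":{"type":"array"},"squeeze":{"type":"number"}},"required":["plan"]}

```bash
mkdir -p pics
cat > h.py <<'E'
import numpy as np,cv2
from cell import readout,cams,ticket,robot
def cal(n):
    c=cams.calibration(n); return np.array(c["K"]),np.array(c["world_from_camera"])
def ray(n,u,v):
    K,T=cal(n); d=T[:3,:3]@np.linalg.solve(K,[u,v,1.]); return T[:3,3],d
def plane(n,u,v,z):
    o,d=ray(n,u,v); return o+d*(z-o[2])/d[2]
def tri(a,b):
    A=np.zeros((3,3));r=np.zeros(3)
    for n,p in(("top",a),("side",b)):
        o,d=ray(n,*p);d=d/np.linalg.norm(d);M=np.eye(3)-np.outer(d,d);A+=M;r+=M@o
    x=np.linalg.solve(A,r)
    return x,proj("top",x)-a,proj("side",x)-b
def proj(n,x):
    K,T=cal(n);c=T[:3,:3].T@(np.array(x)-T[:3,3]);p=K@c;return p[:2]/p[2]
E
python3 - <<'E'
from h import *
for n in("top","side"):
    im=cams.read_camera(n);cv2.imwrite(f"pics/{n}0.png",im)
    cv2.imwrite(f"pics/{n}0b.png",cv2.resize(im,(768,576),interpolation=cv2.INTER_CUBIC))
    print(n,cal(n)[1].round(3).tolist(),cal(n)[0].tolist())
print(robot.tcp_to_grasp,readout.observe())
E
```

```text
top [[-0.007, -0.981, 0.196, 0.379], [-1.0, 0.005, -0.009, 0.042], [0.008, -0.196, -0.981, 1.195], [0.0, 0.0, 0.0, 1.0]] [[417.10201366667656, 0.0, 259.6369880005442], [0.0, 417.10201366667656, 189.0322384256451], [0.0, 0.0, 1.0]]
side [[0.959, -0.19, 0.208, 0.294], [-0.282, -0.645, 0.71, -0.989], [-0.001, -0.74, -0.672, 1.046], [0.0, 0.0, 0.0, 1.0]] [[496.3206763500194, 0.0, 264.358892256388], [0.0, 496.3206763500194, 188.5622031287579], [0.0, 0.0, 1.0]]
0.0188 {'time': 0.1, 'qpos': array([-1.27002992e+00,  3.42664165e-01,  1.52490055e+00, -1.50637883e-05,
        1.27541456e+00, -1.46017710e-01]), 'qvel': array([-0.001267  , -0.00011896, -0.00320833, -0.00083475,  0.00038603,
        0.0008631 ]), 'joint_efforts': array([ 1.45068796e-03, -4.32002378e+01, -2.44695336e+01,  7.18148053e-02,
        5.26445266e-02, -4.82162329e-05]), 'tool_pos': array([ 0.22673553, -0.47311662,  0.226116  ]), 'tool_rot': array([-3.14021870e+00, -1.87499755e-04,  4.46788386e-01]), 'contact_force': array([-0.04864938,  0.57777381, -0.02041783]), 'torque': array([0.01562204, 0.0475278 , 0.01370359]), 'grip_force': 0.0, 'opening': 0.09222499406413645}
```

View pics/top0b.png

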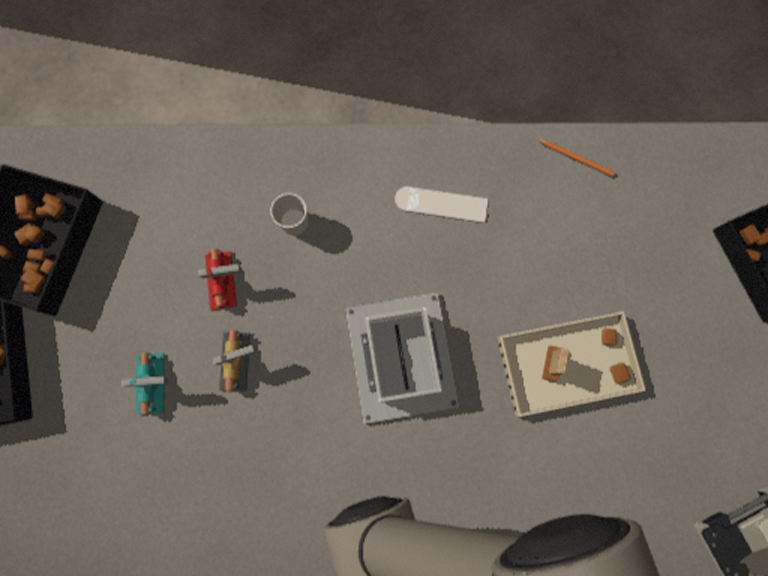

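View pics/side0b.png

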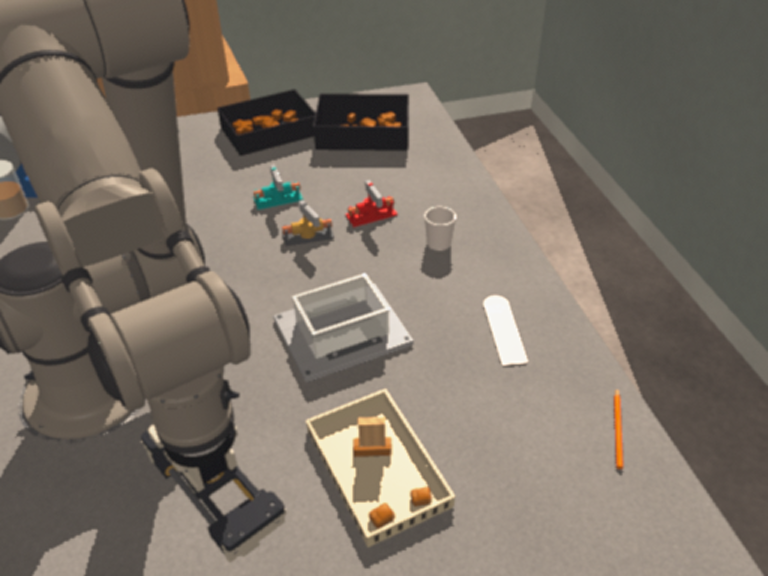

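Candidates in the top view, in 768-wide pixels:
- **Valves:** red (219,278), turquoise (149,382), and brass on a dark foot (233,360). I choose the brass one.
- **Amber:** block with wooden grip (556,362), lumps (610,337) and (620,372), and bins of lumps at the edges. I choose the one with the grip.

Next is a close crop to check both choices.

Run:
```python
from h import *
t=cv2.imread("pics/top0.png");s=cv2.imread("pics/side0.png")
def c(im,u,v,w,h,k=400,l=300):return cv2.resize(im[v:v+h,u:u+w],(k,l),interpolation=cv2.INTER_CUBIC)
# top valve u135..175 v215..265 ; blank
a=c(t,132,212,60,45);b=c(t,340,215,60,45);d=c(s,180,130,60,45);e=c(s,220,270,60,45)
cv2.imwrite("pics/crop1.png",np.vstack([np.hstack([a,b]),np.hstack([d,e])]))
```

```text
(no output)
```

View pics/crop1.png

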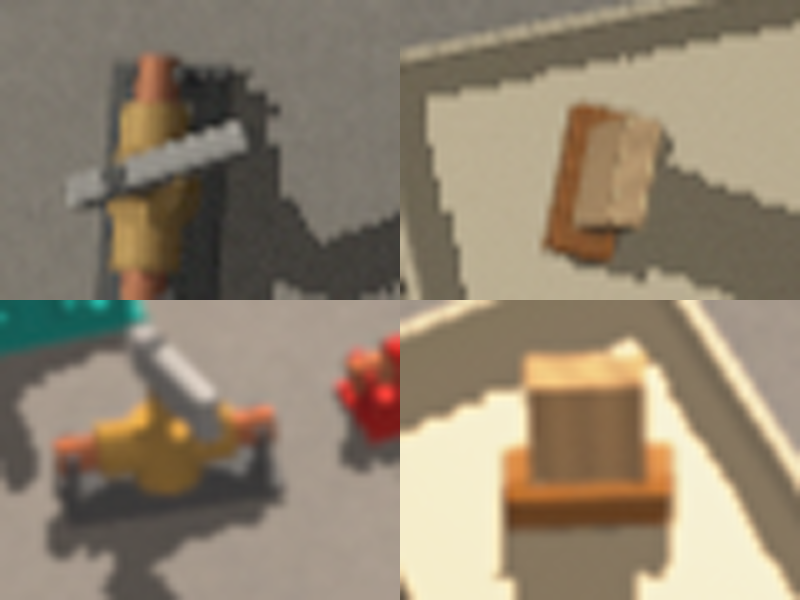

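The crop confirms the choices. The brass valve sits on a dark foot, with its lever from pixel (142,241) to (169,232) in the 512-wide image; the long end is on the right. The blank's wooden grip leans right in the top view through parallax.

```bash
cat > m.py <<'E'
from h import *
t=cv2.imread("pics/top0.png");s=cv2.imread("pics/side0.png")
def mask(im,roi,f):
    u,v,w,h=roi;H=cv2.cvtColor(im,cv2.COLOR_BGR2HSV).astype(int);m=np.zeros(im.shape[:2],np.uint8)
    m[v:v+h,u:u+w]=f(H[v:v+h,u:u+w])*255
    n,l,st,c=cv2.connectedComponentsWithStats(m)
    return np.uint8(l==1+np.argmax(st[1:,4]))*255
def rect(m):
    c=max(cv2.findContours(m,0,1)[0],key=cv2.contourArea);return cv2.boxPoints(cv2.minAreaRect(c)),cv2.approxPolyDP(cv2.convexHull(c),3,True)[:,0]
steel=lambda H:(H[...,1]<45)&(H[...,2]>135)
M={}
M['levT']=mask(t,(138,222,40,25),steel)
M['levS']=mask(s,(195,130,25,28),steel)
M['copT']=mask(t,(140,215,30,50),lambda H:(H[...,1]>90)&(H[...,0]<30)&(H[...,2]>90))
M['gT']=mask(t,(240,200,58,72),lambda H:(H[...,2]>165)&(H[...,1]<45))
M['gS']=mask(s,(190,180,72,62),lambda H:(H[...,2]>160)&(H[...,1]<45))
M['blT']=mask(t,(255,210,25,55),lambda H:(H[...,2]<60))
M['ambT']=mask(t,(355,225,35,35),lambda H:(H[...,1]>140)&(H[...,2]>60)&(H[...,0]<20))
M['grT']=mask(t,(360,225,30,30),lambda H:(H[...,1]>75)&(H[...,1]<=140)&(H[...,2]>110)&(H[...,0]<25))
M['ambS']=mask(s,(230,280,40,40),lambda H:(H[...,1]>160)&(H[...,2]>60)&(H[...,0]<20))
if __name__=="__main__":
    o=[t.copy(),s.copy()]
    for k,m in M.items():
        b,p=rect(m);print(k,(m>0).sum(),b.round(1).tolist(),p.tolist())
        o[k[-1]=='S'][cv2.morphologyEx(m,cv2.MORPH_GRADIENT,np.ones((2,2)))>0]=(255,0,255)
    a=cv2.resize(o[0][200:275,130:400],(800,222),interpolation=0)
    b=cv2.resize(o[1][120:330,180:290],(198,378),interpolation=0)
    f=lambda x,y,w,h,k:cv2.resize(o[1][y:y+h,x:x+w],(k*w,378),interpolation=0)
    b=np.hstack([cv2.resize(o[1][175:255,180:280],(400,378),interpolation=0),cv2.resize(o[1][125:165,185:225],(200,378),interpolation=0),cv2.resize(o[1][265:325,225:275],(200,378),interpolation=0)])
    cv2.imwrite("pics/mask.png",np.vstack([a,b]))
E
python3 m.py
```

```text
levT 49 [[150.3000030517578, 235.6999969482422], [166.89999389648438, 230.6999969482422], [167.6999969482422, 233.3000030517578], [151.10000610351562, 238.3000030517578]] [[167, 231], [151, 238]]
levS 246 [[200.0, 130.0], [219.0, 130.0], [219.0, 145.0], [200.0, 145.0]] [[219, 144], [210, 145], [200, 135], [202, 130], [219, 130]]
copT 124 [[144.60000610351562, 258.8999938964844], [149.0, 237.1999969482422], [158.0, 239.0], [153.6999969482422, 260.70001220703125]] [[150, 260], [148, 242], [158, 239], [154, 259]]
gT 44 [[281.3999938964844, 204.10000610351562], [283.0, 203.8000030517578], [289.1000061035156, 235.8000030517578], [287.6000061035156, 236.10000610351562]] [[282, 204], [288, 236]]
gS 1503 [[190.0, 180.0], [261.0, 180.0], [261.0, 232.0], [190.0, 232.0]] [[261, 180], [261, 231], [191, 228], [190, 180]]
blT 119 [[262.3999938964844, 216.3000030517578], [265.1000061035156, 215.8000030517578], [272.29998779296875, 258.8999938964844], [269.6000061035156, 259.3999938964844]] [[264, 216], [272, 259]]
ambT 91 [[362.0, 231.0], [371.0, 231.0], [371.0, 253.0], [362.0, 253.0]] [[369, 231], [371, 252], [362, 251]]
grT 188 [[365.0, 248.8000030517578], [368.70001220703125, 230.3000030517578], [379.5, 232.5], [375.79998779296875, 251.0]] [[378, 233], [376, 249], [366, 249], [370, 231]]
ambS 144 [[236.0, 293.0], [259.0, 293.0], [259.0, 302.0], [236.0, 302.0]] [[259, 293], [258, 302], [236, 300], [237, 293]]
```

View pics/mask.png

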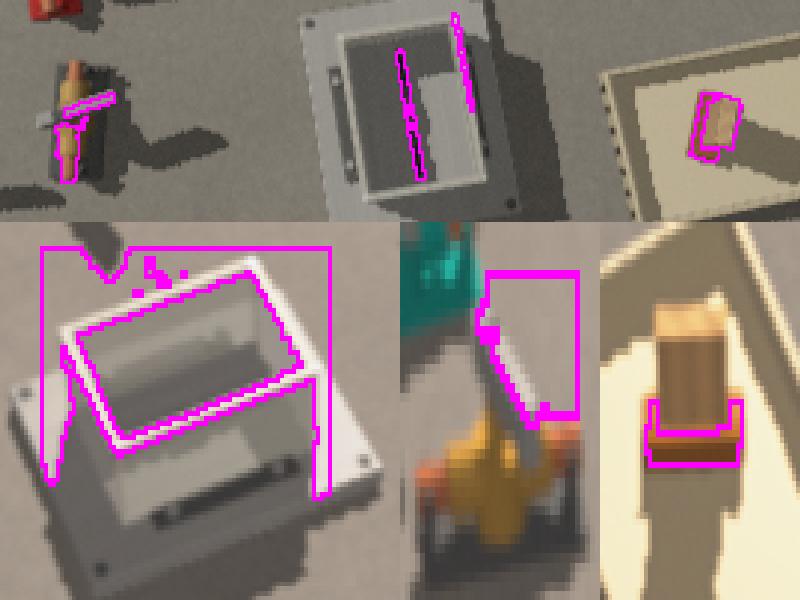

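The masks pick up the blade line (264,216)–(272,259), the copper pipe, and the amber. The guard rim is only partly masked, so I'll pick its corners by eye in an enlarged crop while triangulating the lever and grip.

Run:
```python
from h import *
from m import t,M
ang=lambda a,b:np.degrees(np.arctan2(*(b-a)[[1,0]]))
A,r1,r2=tri((142.3,240.),(201.25,134.75));B,q1,q2=tri((167.5,232.05),(209.95,143.75))
print("lever ends",A.round(4),B.round(4),r1.round(1),r2.round(1),q1.round(1),q2.round(1))
A=plane("top",142.3,240,.086);B=plane("top",167.5,232.05,.086);d=(B-A)
print("on plane",A.round(4),B.round(4),np.linalg.norm(d),ang(A,B),"axis",(A+d*20/74).round(4))
P,Q=[plane("top",132+x/6.667-.5,212+y/6.667-.5,.045) for x,y in((138,280),(158,60))]
print("pipe ang",ang(P,Q))
# foot edges: print dark mask edges
print("grip",[v.round(4) for v in tri((374.6,240.),(247.25,280.15))])
for z,l in((.084,[(628,112),(608,228)]),(.084,[(662,118),(645,228)]),(.024,[(572,105),(545,250)])):
    p=[plane("top",340+(x-400)/6.667-.5,215+y/6.667-.5,z) for x,y in l];print("blank x ang",ang(p[1],p[0]),[v.round(4) for v in p])
p=[plane("top",*c,.020) for c in((263.7,216),(271.3,259))];print("blade",p,ang(p[1],p[0]))
cv2.imwrite("pics/g.png",np.hstack([cv2.resize(t[195:275,230:305],(562,600),interpolation=cv2.INTER_CUBIC),cv2.resize(t[212:262,138:168],(238,396),interpolation=cv2.INTER_CUBIC)[:,:].repeat(1,0) if 0 else cv2.copyMakeBorder(cv2.resize(t[212:267,138:170],(230,395),interpolation=cv2.INTER_CUBIC),0,205,0,0,0)]))
```

```text
lever ends [0.4667 0.3437 0.08  ] [0.4845 0.276  0.0887] [ 0.1 -0.5] [-0.4  0.1] [-0.   0.3] [ 0.2 -0. ]
on plane [0.4649 0.3422 0.086 ] [0.4854 0.2765 0.086 ] 0.06880719865162863 -72.61572962003187 axis [0.4704 0.3244 0.086 ]
pipe ang -2.776702448484794
grip [array([ 0.4608, -0.2731,  0.0835]), array([-0.0073,  0.115 ]), array([ 0.1245, -0.0271])]
blank x ang -13.161719310559398 [array([ 0.4842, -0.272 ,  0.084 ]), array([ 0.4382, -0.2613,  0.084 ])]
blank x ang -12.31808863006575 [array([ 0.4817, -0.2855,  0.084 ]), array([ 0.4381, -0.276 ,  0.084 ])]
blank x ang -13.69198082674066 [array([ 0.4929, -0.2655,  0.024 ]), array([ 0.4325, -0.2508,  0.024 ])]
blade [array([0.53551835, 0.01983061, 0.02      ]), array([ 4.15077242e-01, -2.18853236e-04,  2.00000000e-02])] 9.451188951426106
```

View pics/g.png

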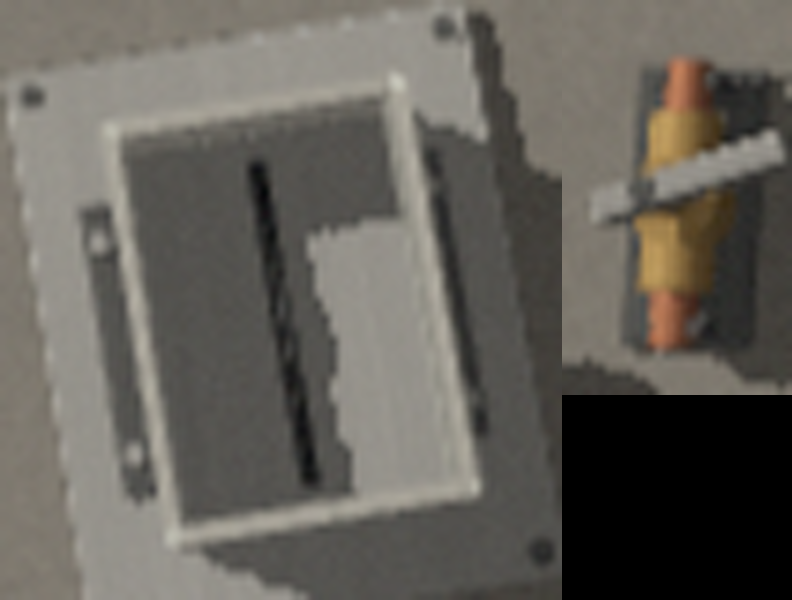

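The lever lies at about −73° with its axis near (0.470, 0.324), and the rim corners are clear in this crop. I'll start moving toward the valve, high above the bench.

>>> jog_arm([
  [1,1,0,0.09,1],
  [1,1,0,0.09,1],
])

```text
time: 0.3
tool_pos: [0.2975, -0.4023, 0.2261]
tool_rot: [-3.141, -0.0, 0.589]
contact_force: [0.4, -0.0, 0.2]
opening: 0.0916
grip_force: 0.0
```

>>> jog_arm([
  [1,1,0,0.09,1],
  [1,1,0,0.09,1],
  [1,1,0,0.09,1],
])

```text
time: 0.6
tool_pos: [0.3799, -0.3193, 0.2265]
tool_rot: [-3.141, -0.001, 0.734]
contact_force: [0.3, -0.4, 0.4]
opening: 0.0914
grip_force: 0.0
```

>>> jog_arm([
  [1,1,0,0.09,1],
  [1,1,0,0.09,1],
  [1,1,0,0.09,1],
])

```text
time: 0.9
tool_pos: [0.4596, -0.24, 0.2264]
tool_rot: [-3.141, -0.001, 0.874]
contact_force: [-0.6, -0.2, 0.8]
opening: 0.0917
grip_force: 0.0
```

>>> jog_arm([
  [0,1,0,0.09,1],
  [0,1,0,0.09,1],
])

```text
time: 1.1
tool_pos: [0.4569, -0.1612, 0.2261]
tool_rot: [-3.14, 0.0, 1.016]
contact_force: [0.8, -0.1, -0.3]
opening: 0.0919
grip_force: 0.0
```

>>> jog_arm([
  [0,1,0,0.09,1],
  [0,1,0,0.09,1],
])

```text
time: 1.3
tool_pos: [0.4567, -0.0811, 0.2265]
tool_rot: [-3.141, -0.0, 1.157]
contact_force: [0.7, -0.4, 0.0]
opening: 0.0916
grip_force: 0.0
```

>>> jog_arm([
  [0,1,0,0.09,1],
  [0,1,0,0.09,1],
])

```text
time: 1.5
tool_pos: [0.4569, -0.0012, 0.2266]
tool_rot: [-3.141, -0.0, 1.299]
contact_force: [1.0, 0.4, -0.3]
opening: 0.0918
grip_force: 0.0
```

>>> jog_arm([
  [0,1,0,0.09,1],
  [0,1,0,0.09,1],
])

```text
time: 1.7
tool_pos: [0.4571, 0.0788, 0.2266]
tool_rot: [-3.141, 0.0, 1.44]
contact_force: [0.0, -0.1, 1.4]
opening: 0.0916
grip_force: 0.0
```

Run:
```python
from h import *
ang=lambda a,b:np.degrees(np.arctan2(*(b-a)[[1,0]]))
T=[(112,130),(397,82),(475,488),(178,538)];S=[(250,262),(318,370),(120,447),(68,330)]
pt=[np.array((230+x/7.5-.5,195+y/7.5-.5)) for x,y in T];ps=[np.array((180+x/4-.5,175+(y-222)/4.725-.5)) for x,y in S]
X=[tri(a,b) for a,b in zip(pt,ps)]
for x in X: print([v.round(4) for v in x])
c=np.mean([x[0] for x in X],0);print("guard centre tri",c)
P=[plane("top",*a,.08) for a in pt];print("plane",np.mean(P,0),[ang(P[3],P[0]),ang(P[2],P[1]),ang(P[0],P[1])+90,ang(P[3],P[2])+90],[np.linalg.norm(P[i]-P[i-1]) for i in range(4)])
bl=[plane("top",230+x/7.5-.5,195+y/7.5-.5,.02) for x,y in((257,160),(312,486))];print("blade",bl,np.mean(bl,0),ang(bl[1],bl[0]))
f=[plane("top",138+(x-562)/7.187-.5,212+y/7.187-.5,.004) for x,y in((645,68),(625,345))];print("foot left edge",f,ang(f[1],f[0]))
ax=plane("top",148.4,237.7,.086);print("axis mark",ax)
o=readout.observe();print(o["time"],o["tool_pos"],np.degrees(o["tool_rot"]))
```

```text
[array([0.5378, 0.0728, 0.0814]), array([-0.0415,  0.4323]), array([ 0.3885, -0.0896])]
[array([ 0.5576, -0.0303,  0.0781]), array([ 0.0484, -0.4816]), array([-0.4559,  0.1116])]
[array([ 0.4123, -0.055 ,  0.0801]), array([ 0.0242, -0.3477]), array([-0.3346,  0.0559])]
[array([0.3961, 0.0495, 0.0817]), array([ 0.0412, -0.5024]), array([-0.4583,  0.0665])]
guard centre tri [0.47594936 0.00928095 0.08033032]
plane [0.47534636 0.00938221 0.08      ] [np.float64(9.10469993913945), np.float64(9.76283542625746), np.float64(9.314074895825343), np.float64(9.008309111480386)] [np.float64(0.14617748382754156), np.float64(0.10413690521146715), np.float64(0.14674573765313162), np.float64(0.10582193675097279)]
blade [array([0.53599299, 0.01963729, 0.02      ]), array([4.14258459e-01, 3.47372637e-04, 2.00000000e-02])] [0.47512572 0.00999233 0.02      ] 9.004162045817582
foot left edge [array([0.52532514, 0.34773764, 0.004     ]), array([0.41655876, 0.35067876, 0.004     ])] -1.5489441329553952
axis mark [0.47083183 0.32637701 0.086     ]
1.7 [0.45713851 0.07876978 0.22662999] [-1.79980751e+02  7.18400849e-05  8.25209599e+01]
```

Guard centre is (0.4755, 0.0095) with the blade at 9.3°. The valve yaw is about −2°, so the lever must turn about +25°.

>>> jog_arm([
  [0.17,1,0,0.1,1],
  [0.17,1,0,0.1,1],
])

```text
time: 1.9
tool_pos: [0.4713, 0.1588, 0.2267]
tool_rot: [3.141, 0.0, 1.598]
contact_force: [1.4, -0.6, 0.3]
opening: 0.0915
grip_force: 0.0
```

>>> jog_arm([
  [0,1,0,0.1,1],
  [0,1,0,0.1,1],
])

```text
time: 2.1
tool_pos: [0.4712, 0.2389, 0.2264]
tool_rot: [-3.141, -0.0, 1.755]
contact_force: [1.5, -0.6, 0.1]
opening: 0.0921
grip_force: 0.0
```

>>> jog_arm([
  [0,1,0,0.08,1],
  [0,1,0,0.08,1],
  [0,1,0,0.08,1],
])

```text
time: 2.4
tool_pos: [0.4711, 0.3196, 0.226]
tool_rot: [-3.141, -0.0, 1.879]
contact_force: [-0.3, -1.3, -0.1]
opening: 0.0919
grip_force: 0.0
```

>>> jog_arm([
  [0,0.08,-0.5,0,1],
  [0,0.08,-1,0,1],
  [0,0.08,-1,0,1],
])

```text
time: 2.7
tool_pos: [0.4685, 0.3206, 0.1416]
tool_rot: [-3.13, 0.003, 1.875]
contact_force: [0.3, 0.1, 0.1]
opening: 0.0915
grip_force: 0.0
```

Run:
```python
from h import *
a=cams.read_camera("top");b=cams.read_camera("side")
cv2.imwrite("pics/v1.png",np.hstack([cv2.resize(a[195:285,110:200],(400,400)),cv2.resize(b[90:180,150:240],(400,400))]))
o=readout.observe();print(o["time"],o["tool_pos"],np.degrees(o["tool_rot"]))
```

```text
2.8 [0.47167671 0.32244441 0.14713999] [-1.79944170e+02  3.25831814e-02  1.07419999e+02]
```

View pics/v1.png

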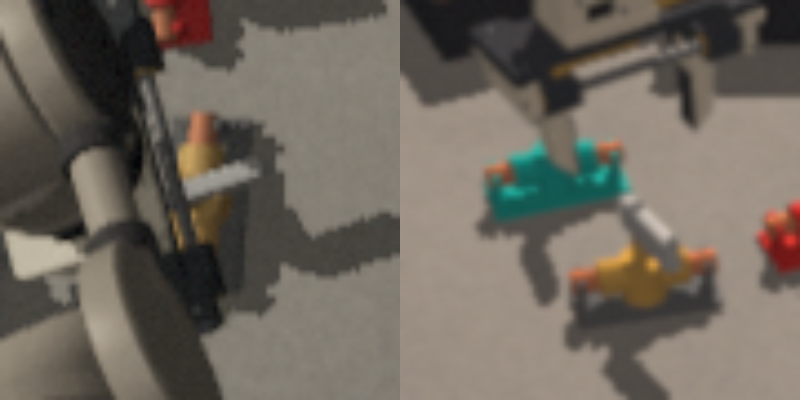

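The fingers straddle the brass valve's lever along its thickness, and the red and turquoise valves are clear. Next: descend, pinch, turn by 25°.

>>> jog_arm([
  [-0.01,0.02,-0.4,0,1],
  [-0.01,0.02,-0.8,0,1],
  [-0.01,0.02,-1,0,1],
  [-0.01,0.02,-1,0,1],
])

```text
time: 3.2
tool_pos: [0.4708, 0.3246, 0.067]
tool_rot: [-3.141, 0.0, 1.875]
contact_force: [0.4, -0.1, 0.4]
opening: 0.0918
grip_force: 0.0
```

>>> jog_arm([
  [0,0,-0.1,0,1],
  [0,0,-0.1,0,-1],
  [0,0,-0.1,0,-1],
  [0,0,-0.1,0,-1],
  [0,0,-0.1,0,-1],
  [0,0,-0.1,0,-1],
  [0,0,-0.1,0,-1],
  [0,0,-0.1,0,-1],
  [0,0,-0.1,0,-1],
], squeeze=15)

```text
time: 4.1
tool_pos: [0.4704, 0.3252, 0.0587]
tool_rot: [3.142, 0.0, 1.876]
contact_force: [-0.5, -0.7, 0.3]
opening: 0.0323
grip_force: 0.0
```

>>> jog_arm([
  [0,0,0,0,-1],
  [0,0,0,0,-1],
  [0,0,0,0,-1],
  [0,0,0,0,-1],
  [0,0,0,0,-1],
  [0,0,0,0,-1],
])

```text
time: 4.7
tool_pos: [0.4707, 0.3253, 0.0588]
tool_rot: [3.141, -0.0, 1.876]
contact_force: [1.4, 0.4, -1.7]
opening: 0.0124
grip_force: 15.0
```

>>> jog_arm([
  [0,0,0,0.07,-1],
  [0,0,0,0.14,-1],
  [0,0,0,0.21,-1],
  [0,0,0,0.28,-1],
  [0,0,0,0.28,-1],
  [0,0,0,0.28,-1],
])

```text
time: 5.3
tool_pos: [0.4709, 0.3255, 0.0588]
tool_rot: [3.14, 0.0, 2.313]
contact_force: [5.0, 1.7, -3.0]
opening: 0.0123
grip_force: 15.0
```

>>> jog_arm([
  [0,0,0,0,1],
  [0,0,0,0,1],
  [0,0,0,0,1],
  [0,0,0,0,1],
  [0,0,0,0,1],
  [0,0,0,0,1],
  [0,0,0,0,1],
  [0,0,0,0,1],
])

```text
time: 6.1
tool_pos: [0.4704, 0.3252, 0.0587]
tool_rot: [3.142, -0.0, 2.316]
contact_force: [-0.3, -0.5, -0.3]
opening: 0.0715
grip_force: 0.0
```

>>> jog_arm([
  [0,0,0.5,0,1],
  [0,0,1,0,1],
  [0,0,1,0,1],
])

```text
time: 6.4
tool_pos: [0.4732, 0.3268, 0.1443]
tool_rot: [3.131, 0.003, 2.316]
contact_force: [-0.2, 1.1, -0.2]
opening: 0.0911
grip_force: 0.0
```

>>> jog_arm([
  [0,-0.5,1,0,1],
  [0,-1,1,0,1],
  [0,-1,1,0,1],
])

```text
time: 6.7
tool_pos: [0.4712, 0.2433, 0.2212]
tool_rot: [3.138, 0.002, 2.315]
contact_force: [-0.1, 0.5, -1.2]
opening: 0.0917
grip_force: 0.0
```

>>> jog_arm([
  [0,-0.5,0,0,1],
  [0,-1,0,0,1],
  [0,-1,0,0,1],
])

```text
time: 7.0
tool_pos: [0.47, 0.1618, 0.218]
tool_rot: [-3.14, 0.0, 2.312]
contact_force: [0.1, 0.7, -0.4]
opening: 0.0918
grip_force: 0.0
```

>>> jog_arm([
  [0,-0.5,0,0,1],
  [0,-1,0,0,1],
  [0,-1,0,0,1],
])

```text
time: 7.3
tool_pos: [0.4703, 0.0825, 0.218]
tool_rot: [-3.14, -0.0, 2.312]
contact_force: [-0.7, 1.2, 0.0]
opening: 0.0919
grip_force: 0.0
```

Run:
```python
from h import *
a=cams.read_camera("top");b=cams.read_camera("side");cv2.imwrite("pics/top1.png",a);cv2.imwrite("pics/side1.png",b)
cv2.imwrite("pics/v2.png",np.hstack([cv2.resize(a[210:265,130:185],(400,400),interpolation=2),cv2.resize(b[120:175,170:225],(400,400),interpolation=2)]))
o=readout.observe();print(o["time"],o["tool_pos"],np.degrees(o["tool_rot"]))
```

```text
7.4 [0.47031562 0.08537856 0.21817483] [-1.79997254e+02 -6.99198212e-02  1.32583631e+02]
```

View pics/v2.png

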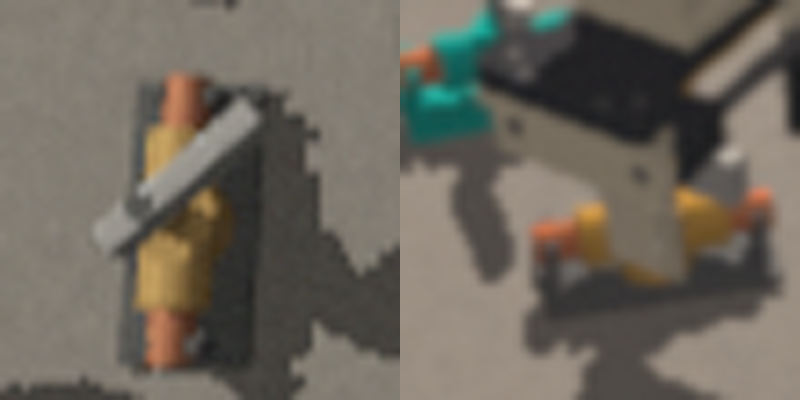

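The lever now points up and to the right, from about (144.4,243) to (164.7,225). I'll check the angle against the foot and pipe, and work out the blank's target.

Run:
```python
from h import *
ang=lambda a,b:np.degrees(np.arctan2(*(b-a)[[1,0]]))
f=lambda x,y,z:plane("top",130+x/7.27-.5,210+y/7.27-.5,z)
L=ang(f(105,240,.086),f(252,110,.086))
for n,a,b,z in(("pipe",(165,365),(187,75),.04),("footL",(120,360),(140,88),.004),("footR",(245,365),(265,95),.004)):
    y=ang(f(*a,z),f(*b,z));print(n,y,"lever",L+90-y)
A=f(105,240,.086);B=f(252,110,.086);print(A,B,np.linalg.norm(B-A),L)
```

```text
pipe -1.9204401347590883 lever 44.310958855538104
footL -1.6179234029456424 lever 44.008442123724656
footR -2.112012586427438 lever 44.50253130720645
[0.45825612 0.3375381  0.086     ] [0.50522174 0.28608709 0.086     ] 0.0696632991232527 -47.60948127922099
```

The lever is at about 44°, which is good. Now I'll go to the blank: grip centre about (0.460, −0.2725), tool yaw 167°.

>>> jog_arm([
  [-0.13,-0.5,0,0.1,1],
  [-0.13,-1,0,0.1,1],
])

```text
time: 7.6
tool_pos: [0.4594, 0.007, 0.2183]
tool_rot: [3.141, -0.001, 2.482]
contact_force: [1.2, -0.6, 0.1]
opening: 0.0921
grip_force: 0.0
```

>>> jog_arm([
  [0,-0.5,0,0.1,1],
  [0,-1,0,0.1,1],
])

```text
time: 7.8
tool_pos: [0.4603, -0.0741, 0.2185]
tool_rot: [3.141, -0.0, 2.637]
contact_force: [0.6, -0.5, -0.8]
opening: 0.0918
grip_force: 0.0
```

>>> jog_arm([
  [0,-0.5,0,0.1,1],
  [0,-1,0,0.1,1],
])

```text
time: 8.0
tool_pos: [0.4606, -0.1545, 0.2184]
tool_rot: [3.141, -0.0, 2.793]
contact_force: [-0.3, 0.1, -0.1]
opening: 0.0919
grip_force: 0.0
```

>>> jog_arm([
  [0,-0.5,0,0.08,1],
  [0,-1,0,0.08,1],
  [0,-1,0,0.08,1],
])

```text
time: 8.3
tool_pos: [0.4608, -0.2375, 0.218]
tool_rot: [-3.141, 0.0, 2.91]
contact_force: [-0.1, 0.7, 0.6]
opening: 0.092
grip_force: 0.0
```

>>> jog_arm([
  [0,-0.47,-0.5,0,1],
  [0,-0.47,-1,0,1],
  [0,-0.47,-1,0,1],
  [0,-0.47,-1,0,1],
])

```text
time: 8.7
tool_pos: [0.4605, -0.2706, 0.1388]
tool_rot: [3.14, -0.002, 2.914]
contact_force: [0.5, -0.4, 0.4]
opening: 0.0917
grip_force: 0.0
```

Run:
```python
from h import *
b=cams.read_camera("side");a=cams.read_camera("top")
cv2.imwrite("pics/v3.png",np.hstack([cv2.resize(b[240:350,190:300],(400,400),interpolation=2),cv2.resize(a[190:290,320:420],(400,400),interpolation=2)]))
o=readout.observe();print(o["time"],o["tool_pos"],np.degrees(o["tool_rot"]))
```

```text
8.8 [ 0.46147672 -0.27171378  0.1408437 ] [-1.79945742e+02  1.65986715e-01  1.66990707e+02]
```

View pics/v3.png

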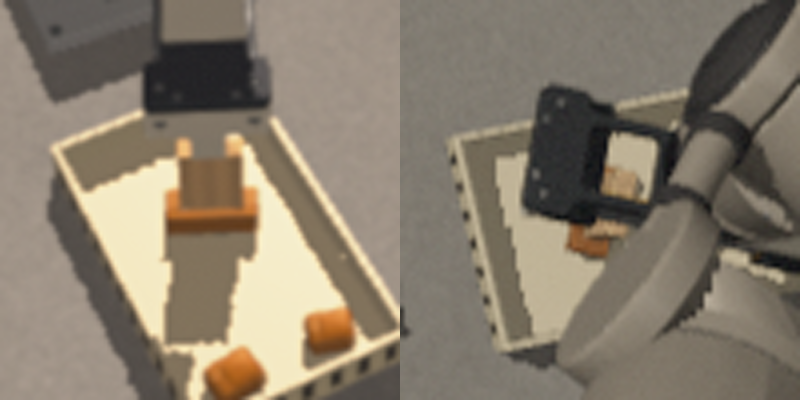

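The fingers stand on both sides of the wooden grip, centred on it and well clear of both lumps. Descend and grip.

>>> jog_arm([
  [0,0,-0.3,0,1],
  [0,0,-0.6,0,1],
  [0,0,-1,0,1],
  [0,0,-1,0,1],
])

```text
time: 9.2
tool_pos: [0.4593, -0.2708, 0.0576]
tool_rot: [3.14, -0.003, 2.914]
contact_force: [-0.8, -0.0, 0.9]
opening: 0.0919
grip_force: 0.0
```

>>> jog_arm([
  [0,0,-0.15,0,1],
  [0,0,-0.15,0,1],
  [0,0,-0.15,0,-1],
  [0,0,-0.15,0,-1],
  [0,0,-0.15,0,-1],
  [0,0,-0.15,0,-1],
  [0,0,-0.15,0,-1],
  [0,0,-0.15,0,-1],
  [0,0,-0.15,0,-1],
  [0,0,-0.15,0,-1],
  [0,0,-0.15,0,-1],
  [0,0,-0.15,0,-1],
], squeeze=25)

```text
time: 10.4
tool_pos: [0.46, -0.2724, 0.0467]
tool_rot: [3.141, -0.0, 2.913]
contact_force: [-0.9, -0.1, -0.2]
opening: 0.0165
grip_force: 0.0
```

>>> jog_arm([
  [0,0,0,0,-1],
  [0,0,0,0,-1],
  [0,0,0,0,-1],
  [0,0,0,0,-1],
  [0,0,0,0,-1],
  [0,0,0,0,-1],
])

```text
time: 11.0
tool_pos: [0.46, -0.2723, 0.0467]
tool_rot: [3.141, -0.0, 2.913]
contact_force: [1.1, -0.2, -0.3]
opening: 0.0138
grip_force: 25.0
```

Gripped at 13.8 mm. Lift and carry.

>>> jog_arm([
  [0,0,0.25,0,-1],
  [0,0,0.5,0,-1],
  [0,0,0.75,0,-1],
  [0,0,1,0,-1],
])

```text
time: 11.4
tool_pos: [0.4598, -0.2722, 0.1274]
tool_rot: [3.141, -0.0, 2.913]
contact_force: [-0.4, -1.0, -0.6]
opening: 0.0138
grip_force: 25.0
```

>>> jog_arm([
  [0,0,0.25,0,-1],
  [0,0,0.5,0,-1],
  [0,0,0.75,0,-1],
  [0,0,1,0,-1],
  [0,0,1,0,-1],
])

```text
time: 11.9
tool_pos: [0.461, -0.2732, 0.2092]
tool_rot: [-3.139, 0.005, 2.913]
contact_force: [-0.2, -0.7, -1.9]
opening: 0.0141
grip_force: 25.0
```

>>> jog_arm([
  [0.19,0.25,0,0.06,-1],
  [0.19,0.5,0,0.12,-1],
  [0.19,0.75,0,0.12,-1],
  [0.19,1,0,0.12,-1],
])

```text
time: 12.3
tool_pos: [0.4746, -0.1913, 0.2053]
tool_rot: [3.14, -0.002, 3.102]
contact_force: [0.4, 0.0, -1.0]
opening: 0.0139
grip_force: 25.0
```

>>> jog_arm([
  [0,0.25,0,0.06,-1],
  [0,0.5,0,0.13,-1],
  [0,0.75,0,0.13,-1],
  [0,1,0,0.13,-1],
])

```text
time: 12.7
tool_pos: [0.4746, -0.1113, 0.2054]
tool_rot: [3.14, -0.002, -2.977]
contact_force: [0.3, -0.3, -0.5]
opening: 0.0142
grip_force: 25.0
```

>>> jog_arm([
  [0,0.25,0,0,-1],
  [0,0.5,0,0,-1],
  [0,0.75,0,0,-1],
  [0,1,0,0,-1],
])

```text
time: 13.1
tool_pos: [0.4745, -0.0314, 0.2055]
tool_rot: [3.141, -0.002, -2.978]
contact_force: [-1.2, -0.7, -0.8]
opening: 0.0138
grip_force: 25.0
```

>>> jog_arm([
  [0,0.25,0,0,-1],
  [0,0.52,0,0,-1],
  [0,0.52,0,0,-1],
  [0,0.52,0,0,-1],
  [0,0.52,0,0,-1],
])

```text
time: 13.6
tool_pos: [0.475, 0.0086, 0.2062]
tool_rot: [-3.142, -0.001, -2.978]
contact_force: [-0.2, -0.8, -0.9]
opening: 0.0141
grip_force: 25.0
```

Run:
```python
from h import *
a=cams.read_camera("top");b=cams.read_camera("side")
cv2.imwrite("pics/v4.png",np.hstack([cv2.resize(a[190:280,220:310],(400,400),interpolation=2),cv2.resize(b[140:260,170:290],(400,400),interpolation=2)]))
o=readout.observe();print(o["time"],o["tool_pos"],np.degrees(o["tool_rot"]))
# predicted amber corners for a blank held centrally
p=o["tool_pos"];y=o["tool_rot"][2];c,s=np.cos(y),np.sin(y)
for dx,dy in((.032,.013),(.032,-.013),(-.032,-.013),(-.032,.013)):
    X=[p[0]+c*dx-s*dy,p[1]+s*dx+c*dy,p[2]-.0427]
    print(((proj("side",X)-[169.5,139.5])*400/120).round(),((proj("top",X)-[219.5,189.5])*400/90).round())
```

```text
13.7 [0.47513228 0.00848146 0.20646154] [ 1.79998838e+02 -2.20591748e-02 -1.70659241e+02]
[154. 155.] [256. 245.]
[142. 135.] [209. 253.]
[215. 113.] [189. 139.]
[227. 132.] [235. 131.]
```

View pics/v4.png

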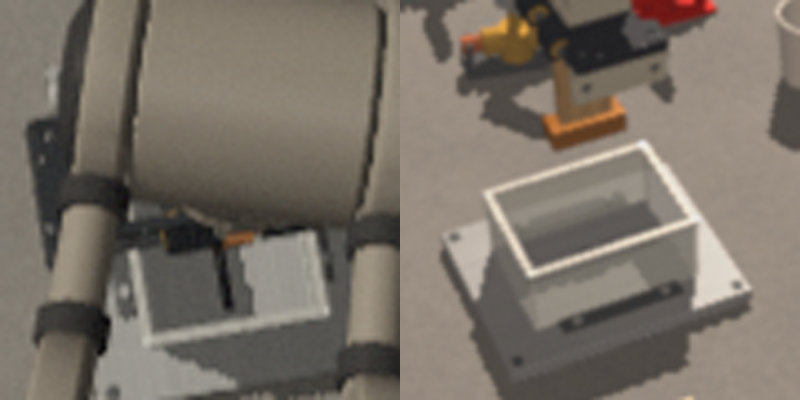

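The blank hangs level above the guard, and the side view agrees with the predicted outline to about 1.5 px. I'll lower it a little (still above the rim) and measure numerically.

>>> jog_arm([
  [0,0,-0.2,0,-1],
  [0,0,-0.4,0,-1],
  [0,0,-0.6,0,-1],
  [0,0,-0.75,0,-1],
  [0,0,-0.75,0,-1],
  [0,0,-0.75,0,-1],
  [0,0,-0.75,0,-1],
])

```text
time: 14.4
tool_pos: [0.4757, 0.0089, 0.1475]
tool_rot: [-3.141, 0.001, -2.978]
contact_force: [-0.1, 0.6, -0.6]
opening: 0.0137
grip_force: 25.0
```

```bash
cat > q.py <<'E'
from h import *
from m import mask,s
def edge(im,roi):
    m=mask(im,roi,lambda H:(H[...,1]>160)&(H[...,2]>60)&(H[...,0]<20)) 
    c=max(cv2.findContours(m,0,1)[0],key=cv2.contourArea);return cv2.boxPoints(cv2.minAreaRect(c)).round(1).tolist(),[l for l in cv2.approxPolyDP(cv2.convexHull(c),1.5,True)[:,0].tolist()]
def pred(x,y,z,yaw,n):
    c,q=np.cos(yaw),np.sin(yaw)
    return [[proj(n,[x+c*a-q*b,y+q*a+c*b,z+h]).round(1).tolist() for a,b in((-.032,.013),(.032,.013),(.032,-.013),(-.032,-.013))] for h in(0,.02)]
E
python3 - <<'E'
from q import *
print("init",edge(s,(230,280,40,40)),pred(.460,-.2724,.004,np.radians(-13),"side"))
b=cams.read_camera("side");cv2.imwrite("pics/s5.png",b);a=cams.read_camera("top");cv2.imwrite("pics/t5.png",a)
o=readout.observe();p=o["tool_pos"];print(o["time"],p,np.degrees(o["tool_rot"]))
print("now",edge(b,(200,160,60,40)),pred(p[0],p[1],p[2]-.0427,o["tool_rot"][2]+np.pi,"side"))
print("top",edge(a,(250,225,40,30)),pred(p[0],p[1],p[2]-.0427,o["tool_rot"][2]+np.pi,"top"))
E
```

```text
init ([[236.0, 293.0], [259.0, 293.0], [259.0, 302.0], [236.0, 302.0]], [[259, 293], [258, 302], [237, 302], [236, 300], [237, 293]]) [[[234.9, 295.8], [260.2, 294.6], [260.8, 303.2], [235.0, 304.5]], [[234.6, 291.1], [260.2, 289.8], [260.7, 298.5], [234.7, 299.8]]]
14.5 [0.47562558 0.00906718 0.147448  ] [-1.79979456e+02  8.06368742e-02 -1.70608424e+02]
now ([[215.5, 192.5], [217.0, 191.0], [218.0, 192.0], [216.5, 193.5]], [[217, 191], [216, 193]]) [[[213.8, 196.0], [235.0, 189.2], [238.6, 194.9], [217.2, 201.8]], [[213.3, 190.6], [234.7, 183.9], [238.4, 189.6], [216.8, 196.5]]]
top ([[273.0, 245.0], [273.0, 245.0], [273.0, 245.0], [273.0, 245.0]], [[273, 245]]) [[[265.8, 247.5], [261.6, 223.3], [271.3, 221.6], [275.7, 245.8]], [[266.0, 247.1], [261.7, 222.4], [271.6, 220.7], [276.0, 245.3]]]
```

Run:
```python
from q import *
for n,f,roi in(("side","s5",(205,175,45,35)),("top","t5",(255,215,30,40))):
    im=cv2.imread(f"pics/{f}.png");H=cv2.cvtColor(im,cv2.COLOR_BGR2HSV)
    m=mask(im,roi,lambda H:(H[...,1]>110)&(H[...,0]<22)&(H[...,2]>50))
    c=max(cv2.findContours(m,0,1)[0],key=cv2.contourArea);print(n,(m>0).sum(),cv2.approxPolyDP(cv2.convexHull(c),1.2,True)[:,0].tolist())
    if n=="side":
        for u in(220,224,228,232,236): 
            col=H[180:206,u];print(u,[tuple(x) for x in col[:,[0,1,2]].tolist()][4:])
```

```text
side 221 [[219, 177], [237, 188], [237, 193], [218, 199], [215, 191]]
220 [(16, 121, 110), (16, 119, 111), (15, 119, 111), (15, 121, 110), (15, 119, 111), (15, 119, 109), (15, 118, 108), (15, 118, 110), (14, 125, 120), (14, 140, 144), (14, 152, 171), (14, 152, 158), (13, 137, 119), (13, 129, 101), (13, 131, 101), (14, 126, 103), (13, 84, 116), (17, 38, 133), (18, 29, 130), (18, 27, 125), (18, 27, 123), (18, 28, 117)]
224 [(17, 50, 117), (18, 52, 118), (17, 50, 117), (18, 48, 117), (16, 60, 119), (15, 94, 119), (15, 117, 118), (15, 124, 125), (14, 138, 152), (14, 150, 173), (14, 147, 139), (13, 132, 106), (13, 130, 100), (14, 131, 101), (13, 114, 105), (14, 62, 123), (18, 32, 135), (18, 26, 129), (18, 27, 124), (20, 25, 122), (18, 26, 116), (19, 25, 112)]
228 [(18, 46, 95), (17, 49, 110), (18, 50, 118), (16, 56, 118), (15, 87, 117), (15, 114, 116), (15, 124, 123), (14, 141, 154), (14, 147, 174), (13, 140, 131), (12, 128, 102), (13, 130, 100), (13, 133, 102), (13, 101, 109), (15, 51, 129), (19, 30, 134), (18, 26, 127), (18, 27, 124), (18, 26, 120), (20, 27, 113), (18, 28, 110), (17, 23, 100)]
232 [(18, 49, 119), (18, 51, 119), (17, 63, 117), (16, 96, 112), (16, 118, 110), (15, 125, 122), (13, 139, 152), (13, 145, 167), (13, 137, 127), (12, 130, 102), (13, 130, 102), (14, 131, 103), (14, 83, 114), (17, 36, 141), (18, 29, 149), (17, 29, 143), (18, 27, 121), (20, 27, 112), (20, 28, 111), (19, 26, 106), (17, 24, 97), (15, 22, 94)]
236 [(18, 49, 125), (15, 58, 146), (13, 102, 163), (13, 136, 182), (14, 144, 196), (14, 146, 192), (14, 145, 158), (14, 137, 115), (13, 131, 101), (13, 133, 102), (13, 125, 104), (14, 75, 119), (16, 34, 143), (17, 29, 143), (20, 29, 132), (19, 29, 125), (21, 29, 116), (18, 30, 111), (19, 27, 105), (15, 21, 96), (11, 21, 95), (15, 22, 93)]
top 12 [[275, 244], [270, 246], [270, 244]]
```

The blank is held level and where predicted, with under 1 px of difference in both views. Lower it slowly by 62 mm.

>>> jog_arm([
  [0,0.01,-0.1,0,-1],
  [0,0.01,-0.2,0,-1],
  [0,0.01,-0.3,0,-1],
  [0,0.01,-0.4,0,-1],
  [0,0.01,-0.5,0,-1],
  [0,0.01,-0.58,0,-1],
  [0,0.01,-0.65,0,-1],
  [0,0.01,-0.7,0,-1],
  [0,0.01,-0.74,0,-1],
  [0,0.01,-0.77,0,-1],
  [0,0.01,-0.77,0,-1],
  [0,0.01,-0.77,0,-1],
])

```text
time: 15.7
tool_pos: [0.4753, 0.01, 0.0853]
tool_rot: [3.142, 0.0, -2.978]
contact_force: [-0.0, -0.9, -0.3]
opening: 0.0138
grip_force: 25.0
```

>>> jog_arm([
  [0,0,0,0,-1],
  [0,0,0,0,-1],
  [0,0,0,0,-1],
  [0,0,0,0,-1],
  [0,0,0,0,-1],
])

```text
time: 16.2
tool_pos: [0.4752, 0.01, 0.0852]
tool_rot: [3.142, 0.0, -2.978]
contact_force: [0.8, 0.4, -1.3]
opening: 0.0137
grip_force: 25.0
```

Run:
```python
from h import *
a=cams.read_camera("top");b=cams.read_camera("side")
cv2.imwrite("pics/v6.png",np.hstack([cv2.resize(a[200:275,235:310],(400,400),interpolation=2),cv2.resize(b[165:245,185:265],(400,400),interpolation=2)]))
o=readout.observe();print(o["time"],o["tool_pos"],np.degrees(o["tool_rot"]),o["contact_force"],o["grip_force"])
```

```text
16.3 [0.47515931 0.01005253 0.08513942] [ 1.79992420e+02 -1.76663995e-04 -1.70602610e+02] [-0.34712992  0.67251802 -1.00168973] 24.99886304140091
```

View pics/v6.png

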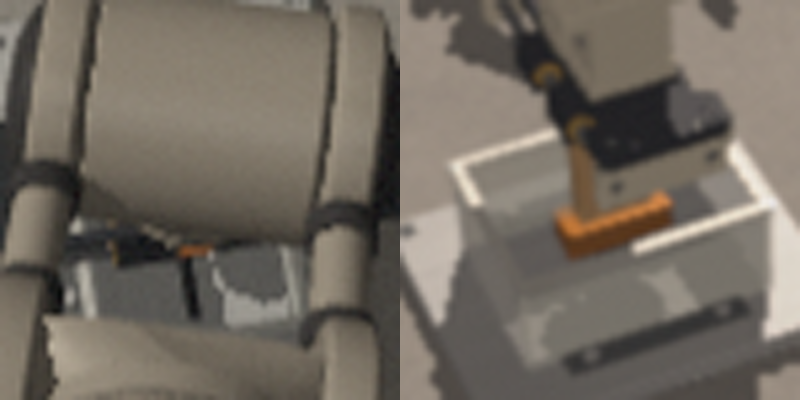

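The picture shows the blank inside the guard, clear of the walls, in line with the blade (top panel: amber end at (195,252), blade continuing at (190,290)). The measured force is near zero, so I'm handing in.

```bash
python3 -c "
from cell import ticket
print(ticket.hand_in())"
```

```text
the job is handed in; nothing more can be done
None
```

The job is handed in, but no verdict came back: by camera the valve lever stands at about 44°, and by my estimate the blank is held level, centred and in line with the blade, about 10 mm above it.

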